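Bring the valve of a trolley wheel to the top

ROBOT

A 6-joint arm with a two-finger parallel gripper is mounted at the origin on a cart in front of the work surface, level with it; the furniture and walls round the work are solid. World frame = base frame: x ahead of the robot, y to its left, z up, the work surface at z = 0. Lengths are in mm, angles in rad, forces in N, time in s.
With the tool pointing down it reaches from about 325 to 850 mm from the base axis. Payload 15.5 kg.
Tool frame: the origin (TCP) lies on the mounting face of the last link; the fingertips stand 191 mm ahead of it and the grasp point (between the pads) lies 172 mm ahead of it (arm.tip_reach is the distance from the TCP to the fingertips, in mm); z points along the fingers, y is the line along which they close (so a half turn about z gives the same grasp; the last joint's range is limited). The gripper opens to 91 mm and grips with 3 to 60 N. Pads are 32 mm wide; open, the fingers measure 118 mm over their backs; the gripper's body (76 mm by 178 mm) begins 60 mm behind the grasp point.
Start: joints at [1.016, 0.494, 1.345, -0, 1.302, -0.096], TCP at [276.792, 560.37, 404.715] pointing down, gripper open.
Joint ranges: [-2.91, 2.91], [-0.82, 2.16], [0.22, 2.67], [-1.22, 4.37], [0.12, 2.79], [-3.08, 3.08]. Speed limits (rad/s): [1.89, 1.89, 2.57, 3.01, 3.01, 3.01].

INTERFACE

Orientations are given as a unit quaternion [w, x, y, z].
In Python, from workcell import arm, grab_frame, calibration gives the robot as it stands.
- The arm moves only by the shell command python3 -m inch 'ROWS' [OPENING] [FORCE]. ROWS is JSON, a list of rows, each a list of 2 entries, a list of its own where there are three numbers: the shift along the world's x, y, z in m, then the turn, a rotation vector about the world's x, y, z in rad. In form: [[[tx, ty, tz], [ax, ay, az]], ...]. A call has 1 to 8 rows; each row is the pose to reach, as a shift and turn from the pose commanded when the call began; what a row does not reach only later rows make up. A row lasts 1/8 s, in which the tool goes at most 62.5 mm and 10.7 degrees, less where a joint would pass 70% of its speed; a pose out of reach is approached as far as the arm can. A call with a gripper value outside its range is refused whole. OPENING is the finger opening in m, from 0 to 0.0912, set as the call begins (- or left out, the last holds). The fingers move at their own pace and stop on an object; FORCE is the grip in N (left out, the last holds). Time passes only in rows, so rows that repeat a pose let the fingers close. It gives the time, the measured TCP pose, the force, the opening and the grip force at its end, in the units of the state.
- arm.observe(): the state, without advancing time (a new reading comes with each control period).
- grab_frame(name): name is "scene" or "side" or "wrist"; returns the picture (384x512x3 uint8, blue, green, red); there is no depth.
- calibration(name): a dict with "intrinsics" (3x3 intrinsics, pixels), "R" (3x3) and "t" (3): a world point X has camera coordinates R X + t. Camera axes: x right, y down, z forward; pixel columns grow to the right and rows downward; lengths in mm; the calibration is good to about 2 mm. A picture is of the moment at which its call begins: read the wrist's pose just before it. calibration takes no time and is no camera call; for the wrist camera it gives the pose at the moment of the call.
- arm.sign_off(): hands the job in; it is judged then, once.
The state is a dict: "time": time; "joint_pos": joint angles; "dq": joint speeds; "effort": joint torques, N m; "ee_pos": TCP position; "orientation": TCP orientation; "wrist_force": force on the tool from outside, world axes, zero at the start; "wrist_torque": the same for the moment, N m; "opening": opening from 0.0 (shut) to 1.0 (fully open); "grasp_force": force on a finger pad.
Only numpy, scipy, OpenCV 4.12 (cv2) and the standard library are available. Lean on these libraries where they do the work, as an engineer would, in place of code of your own. Each camera call takes 0.05 s, during which the arm holds its last target. There are 200 camera calls.

TASK

The trolley wheel on the bench stand has a fresh tyre that is not seated yet. Push its spokes round lightly with the fingertips until the bent valve stem stands at the top of the wheel, straight above the hub, ready for the air line, and leave the wheel standing still like that. Do not grip anything, do not push on the tyre or the valve stem, and leave the tools and boxes round it where they lie.

Things in the scene. Friction and masses are not known exactly. Their poses are not given: they have to be found in the camera images.
- wheel_stand: Grey steel stand fixed to the worktop: base plate 160 (x) x 180 (y) x 10 mm, leaning 40 mm square post behind the wheel. Origin on the worktop, 20 mm behind the plate's middle; z up; the wheel faces its -x (roughly the robot), +y is left seen from the front. The wheel leans back 25 degrees: axle to the front = (-0.906, 0, 0.423), 'up' in the wheel's plane = (0.423, 0, 0.906).
- hub (a point): Centre of the wheel, on the axle in the wheel's mid-plane, 185 mm above the worktop, straight above the stand's origin; axes as the stand's (they do not turn with the wheel). The hub is 54 mm in diameter and reaches 45 mm in front of the mid-plane, the axle's nut 58 mm.
- wheel (a joint): Turn of the wheel, rad: 0 (or any whole turn) = valve straight above the hub; grows anticlockwise seen from the front, the top going to the stand's +y. Turns both ways past a full turn. Bearing drag 0.25 N m (about 4 N of push 65 mm from the axle): left alone it stops within a few degrees and stays. At the start the valve is 115 to 180 degrees from the top, on either side.
- spokes: Aluminium rim with 5 straight spokes, 36, 108, 180, 252 and 324 degrees from the valve. Spokes run from radius 27 to 94 mm, 17 to 22 mm wide; fronts 36 mm before the mid-plane at the hub, 25 mm at radius 60, 12 mm at the rim. Open right through between them, 59 mm clear at radius 65. Origin: wheel centre, turning with the wheel; z to the valve, -x to the front. Push with under 30 N.
- tyre: Black rubber tyre, radius 104 to 149 mm, 44 mm wide (22 mm in front of the mid-plane), not to be pushed on. The origin is the centre of the wheel.
- valve_stem: Bent brass valve stem with a black cap, 10 mm thick at most. It comes out of the rim's inside 94 mm from the axle and bends 45 degrees to the front, its cap pointing inward and forward; not to be pushed on. The origin is the centre of the wheel.
- valve_cap (a point): Front end of the valve's cap: 66 mm from the axle and 21 mm in front of the wheel's mid-plane; turns with the wheel.
- wrench_10: Loose combination wrench, 134 mm long, lying in front of the stand; stays where it is. Origin under its middle, length along its y.
- oil_bottle: Loose yellow oil bottle with a red nozzle, 48 mm across, 92 mm high, standing to the left of the wheel; stays where it is. Origin under its middle.
- screwdriver: Loose screwdriver with an orange handle, 194 mm long, lying to the right of the wheel; stays where it is. Origin under its middle, length along its y.
- pliers: Loose pliers, 162 mm long, lying at the right; stay where they are. Origin under their middle, length along their y.
- hex_key: Loose black hex key, 88 mm long, lying at the front right; stays where it is. Origin under its middle.
- carton_m8: Small closed carton, 67 x 75 x 80 mm high, standing at the left; stays where it is. Origin under its middle.
- pin_tin: Shut steel tin, 84 x 121 x 42 mm high, standing at the back right; stays where it is. Origin under its middle.

How it is judged:
By the outcome, as a careful person would: the job done as asked, in the order asked, and still so for the second after the job is handed in, with the robot touching nothing.
It also fails if it takes over 61 s, if anything falls off the work surface, if the arm or the gripper's body presses on something with over 40 N, if the wrist force passes 120 N, or if a joint passes its speed limit or range.

## Working session

There is one attempt and no reset: what is moved stays moved. The work goes in short steps, Python scripts to look and compute and a shell command to move; the robot and the scene stay as the last step left them, time stands still between calls to the robot, and variables do not carry over. Pictures are saved under pics/ and viewed, at most 13 in all, crops included, and the job is handed in when it is done.

```bash
mkdir -p pics; ls
python3 - <<'E'
from workcell import arm, grab_frame, calibration
import cv2
for n in ("scene","side"):
    cv2.imwrite(f"pics/{n}0.png",cv2.resize(grab_frame(n),(800,600),interpolation=cv2.INTER_CUBIC))
    c=calibration(n);print(n,c)
s=arm.observe();print(s['time'],s['ee_pos'],s['orientation'],s['wrist_force'],s['opening'])
E
```

```text
pics
scene {'intrinsics': array([[457.36364959,   0.        , 260.55122272],
       [  0.        , 457.36364959, 186.69162985],
       [  0.        ,   0.        ,   1.        ]]), 'R': array([[ 0.8471376 , -0.53119686, -0.01370347],
       [-0.32414571, -0.49615977, -0.80545331],
       [ 0.42105516,  0.68677171, -0.59250078]]), 't': array([-434.79581087,  288.09760585, 1442.86005293])}
side {'intrinsics': array([[349.23005408,   0.        , 253.96222044],
       [  0.        , 349.23005408, 190.3036285 ],
       [  0.        ,   0.        ,   1.        ]]), 'R': array([[ 0.99881036, -0.04560441, -0.01726579],
       [-0.04337997, -0.66926259, -0.74175856],
       [ 0.02227211,  0.74162512, -0.67044472]]), 't': array([-468.56503502,  137.69095409, 1475.79790897])}
0.1 [276.73914289 560.26005979 404.21333839] [-1.67651035e-04  2.27404343e-01  9.73800287e-01 -4.88159295e-04] [0.21497213 0.2104462  0.20685915] 0.9972723188171414
```

View pics/scene0.png

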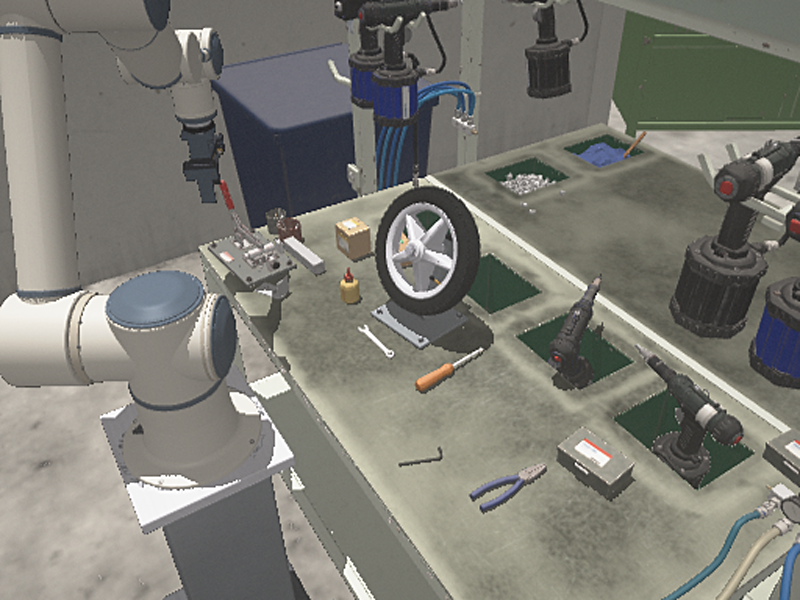

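View pics/side0.png

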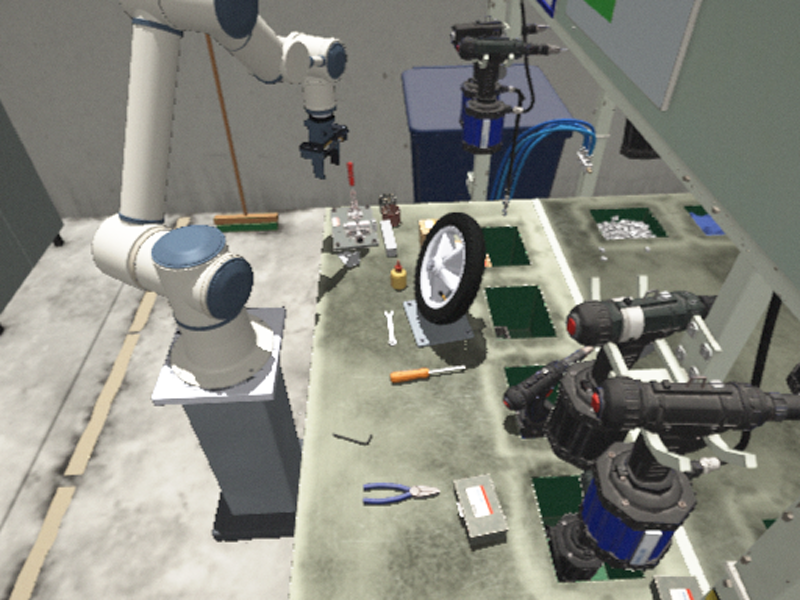

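The scene picture shows the wheel with hub near (425,250) of 800x600 and its plate at (430,320). The side picture shows the hub near (450,268). I'll enlarge both.

Run:
```python
import cv2,numpy as np
from workcell import grab_frame
a=grab_frame("scene")[115:225,232:316]; b=grab_frame("side")[130:225,255:320]
a=cv2.resize(a,None,fx=5,fy=5,interpolation=cv2.INTER_CUBIC);b=cv2.resize(b,None,fx=5,fy=5,interpolation=cv2.INTER_CUBIC)
o=np.zeros((550,420+325,3),np.uint8);o[:,:420]=a;o[:475,420:]=b
cv2.imwrite("pics/c1.png",o)
```

```text
(no output)
```

View pics/c1.png

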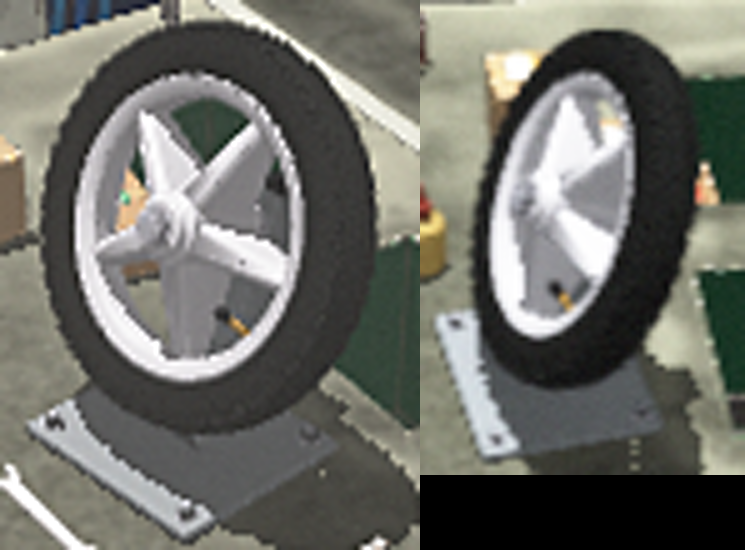

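The crop shows the valve cap at lower right of the wheel: (222,313) in the scene half, (555,288) in the side half. The plate corners and nut are also clear. I'll fit the stand pose and wheel angle from these.

```bash
cat > h.py <<'E'
import numpy as np
from workcell import calibration
def proj(n,X):
    c=calibration(n);p=np.asarray(X)@c['R'].T+c['t'];q=p@c['intrinsics'].T;return q[:,:2]/q[:,2:]
F=np.array([-.906,0,.423]);U=np.array([.423,0,.906]);L=np.array([0,1,0])
def wp(th,r,f): return np.array([0,0,185])+f*F+r*(np.cos(th)*U+np.sin(th)*L)  # stand frame
def W(p,X):
    c,s=np.cos(p[2]),np.sin(p[2]);return np.asarray(X)@np.array([[c,s,0],[-s,c,0],[0,0,1]])+[p[0],p[1],0]
E
python3 - <<'E'
from h import *
from scipy.optimize import least_squares
sc=np.array([[27,428],[185,540],[338,443],[155,232],[222,313]])/5+[232,115]
sd=np.array([[15,316],[62,460],[242,425],[100,196],[135,288]])/5+[255,130]
def pts(p): return W(p,[[-100,90,10],[-100,-90,10],[60,-90,10],wp(0,0,58),wp(p[3],66,21)])
def res(p): return np.r_[(proj("scene",pts(p))-sc).ravel(),(proj("side",pts(p))-sd).ravel()]
b=min((least_squares(res,[600,300,0,t]) for t in(-2,2,3)),key=lambda r:r.cost)
print(b.x,np.degrees(b.x[2:]),b.cost,b.fun.round(1))
p=b.x
print("hub",W(p,[wp(0,0,0)]),"nut",W(p,[wp(0,0,58)]))
for a in(36,108,180,252,324): print(a,(np.degrees(p[3])+a+180)%360-180, W(p,[wp(p[3]+np.radians(a),65,25)]).round())
E
```

```text
[6.08570060e+02 6.70950156e+01 1.70596071e-01 4.11650358e+00] [  9.77443485 235.85828166] 4.360153373562572 [-0.4 -0.6  0.1 -0.2  0.8  0.2 -1.6 -0.6 -0.5 -0.6  0.2  0.6  0.4  0.4
  1.2  0.9 -0.6  0.8 -0.  -0.2]
hub [[608.5700603   67.09501563 185.        ]] nut [[556.78486036  58.17395233 209.534     ]]
36 -88.14171833951116 [[598.  -1. 197.]]
108 -16.141718339511158 [[615.  50. 252.]]
180 55.85828166048884 [[592. 119. 229.]]
252 127.85828166048884 [[561. 111. 159.]]
324 -160.14171833951116 [[565.  37. 140.]]
```

```bash
cat >> h.py <<'E'
from scipy.spatial.transform import Rotation as R
P=[608.6,67.1,.1706]
def tool(pitch):
    y=P[2];z=np.array([np.cos(pitch)*np.cos(y),np.cos(pitch)*np.sin(y),-np.sin(pitch)])
    ty=np.array([-np.sin(y),np.cos(y),0]);return R.from_matrix(np.c_[np.cross(ty,z),ty,z])
def tcp(th,r,f,pitch): return W(P,[wp(np.radians(th),r,f)])[0]-191*tool(pitch).as_matrix()[:,2]
def cur():
    from workcell import arm
    s=arm.observe();return np.array(s['ee_pos']),R.from_quat(s['orientation'],scalar_first=True),s
def delta(th,r,f,pitch):
    e,q,s=cur();t=tool(pitch);t2=t*R.from_euler('z',np.pi)
    d=min(((x*q.inv()).as_rotvec() for x in(t,t2)),key=np.linalg.norm)
    return ((tcp(th,r,f,pitch)-e)/1000).round(4),d.round(4)
E
python3 - <<'E'
from h import *
for pi in (25,40): print(pi,tcp(-52,65,70,np.radians(pi)),*delta(-52,65,70,np.radians(pi)),tcp(-52,65,10,np.radians(pi)))
E
```

```text
25 [400.88662556 -20.65895041 331.58639227] [ 0.1241 -0.5809 -0.0728] [-0.1647 -1.1399  0.56  ] [454.45748579 -11.43005374 306.20639227]
40 [427.28801163 -16.11066309 373.63873773] [ 0.1505 -0.5764 -0.0307] [-0.1266 -0.8774  0.5887] [480.85887186  -6.88176642 348.25873773]
```

```bash
python3 -m inch '[[[0.01,-0.06,0],[-0.02,-0.12,0.08]],[[0.02,-0.12,0],[-0.04,-0.24,0.16]],[[0.03,-0.18,0],[-0.06,-0.36,0.24]],[[0.045,-0.24,0],[-0.075,-0.48,0.32]],[[0.06,-0.3,-0.005],[-0.09,-0.6,0.4]],[[0.075,-0.36,-0.01],[-0.1,-0.72,0.5]],[[0.09,-0.42,-0.015],[-0.1266,-0.8774,0.5887]],[[0.11,-0.48,-0.02],[-0.1266,-0.8774,0.5887]]]' 0 5
python3 -c "
from h import *
print(*delta(-52,65,70,np.radians(40)),cur()[2]['joint_pos'])"
```

```text
time: 1.2
ee_pos: [375.2, 141.9, 410.4]
orientation: [0.413, -0.066, 0.908, 0.015]
wrist_force: [0.6, 25.5, 2.7]
opening: 0.154
grasp_force: 0.0
[ 0.0521 -0.158  -0.0368] [ 0.0294 -0.0155  0.0373] [ 0.2574111   0.09151074  2.16216642 -1.22476099  0.11772731 -0.2865239 ]
```

```bash
python3 -c "
from h import *
print(*delta(-52,65,70,np.radians(57)),*delta(-52,65,10,np.radians(57)))"
```

```text
[ 0.0938 -0.1508  0.0006] [-0.0157  0.2778  0.0331] [ 0.1473 -0.1416 -0.0248] [-0.0157  0.2778  0.0331]
```

```bash
python3 -m inch '[[[0.02,0,0.01],[-0.005,0.1,0.01]],[[0.04,-0.02,0.01],[-0.01,0.2,0.02]],[[0.06,-0.06,0.01],[-0.0157,0.2778,0.0331]],[[0.08,-0.1,0.005],[-0.0157,0.2778,0.0331]],[[0.094,-0.151,0],[-0.0157,0.2778,0.0331]],[[0.094,-0.151,0],[-0.0157,0.2778,0.0331]],[[0.094,-0.151,0],[-0.0157,0.2778,0.0331]]]'
python3 - <<'E'
from h import *
from workcell import *
import cv2
print(*delta(-52,65,70,np.radians(57)),cur()[2]['joint_pos'])
a=grab_frame("scene")[95:205,222:326]; b=grab_frame("wrist")
a=cv2.resize(a,None,fx=4,fy=4,interpolation=cv2.INTER_CUBIC)
o=np.zeros((440,416+384,3),np.uint8);o[:,:416]=a;o[:288,416:]=cv2.resize(b,(384,288),interpolation=cv2.INTER_AREA)
cv2.imwrite("pics/c2.png",o)
E
```

```text
time: 2.08
ee_pos: [459.4, 10.9, 409.0]
orientation: [0.279, -0.078, 0.957, 0.014]
wrist_force: [-0.4, 0.6, 0.2]
opening: 0.007
grasp_force: 0.0
[ 0.0096 -0.0199  0.002 ] [ 0.0174 -0.0065  0.0127] [-0.16186674  0.16847143  1.94468582  0.32863824  0.50424337 -2.14147505]
```

View pics/c2.png

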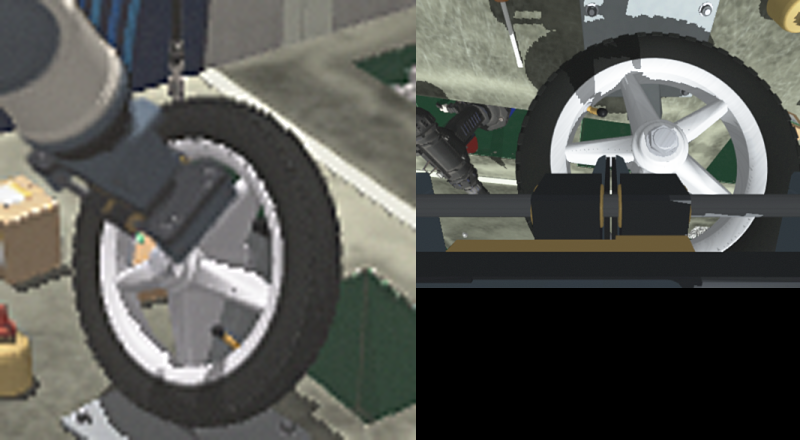

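The wrist view (upside down) shows the closed fingertips at (610,165), up and right of the hub at (660,140), over the intended gap. The valve is at (600,110), so the fit holds. Next I settle and insert.

```bash
python3 -m inch '[[[0,0,0],[0,0,0]],[[0,0,0],[0,0,0]]]'
python3 -c "
from h import *
for f in (70,40,10): print(*delta(-52,65,f,np.radians(57)))"
```

```text
time: 2.42
ee_pos: [458.6, 12.2, 408.8]
orientation: [0.279, -0.077, 0.957, 0.013]
wrist_force: [-0.0, -0.0, 0.2]
opening: 0.003
grasp_force: 0.0
[ 0.0103 -0.0211  0.0022] [ 0.0188 -0.007   0.0147]
[ 0.0371 -0.0165 -0.0104] [ 0.0188 -0.007   0.0147]
[ 0.0639 -0.0119 -0.0231] [ 0.0188 -0.007   0.0147]
```

```bash
python3 -m inch '[[[0.005,-0.01,0.001],[0.01,-0.004,0.007]],[[0.0103,-0.0211,0.002],[0.0188,-0.007,0.0147]],[[0.0103,-0.0211,0.002],[0.0188,-0.007,0.0147]],[[0.0103,-0.0211,0.002],[0.0188,-0.007,0.0147]]]'
python3 - <<'E'
from h import *
from workcell import *
import cv2
for f in (70,40,10): print(*delta(-52,65,f,np.radians(57)))
print(cur()[2]['joint_pos'])
b=grab_frame("wrist")
print(proj("wrist",W(P,[wp(0,0,58),wp(np.radians(235.9),66,21),wp(np.radians(-52),65,20)])))
cv2.imwrite("pics/c3.png",cv2.resize(b[::-1,::-1],(800,600),interpolation=cv2.INTER_CUBIC))
E
```

```text
time: 2.92
ee_pos: [469.1, -9.0, 410.9]
orientation: [0.283, -0.082, 0.955, 0.024]
wrist_force: [-0.2, -0.1, -0.6]
opening: 0.006
grasp_force: 0.0
[-0.0001  0.      0.0002] [0.0001 0.0001 0.0001]
[ 0.0267  0.0047 -0.0125] [0.0001 0.0001 0.0001]
[ 0.0535  0.0093 -0.0252] [0.0001 0.0001 0.0001]
[-0.21879024  0.1807792   1.92378556  0.41781914  0.53441093 -2.26717566]
[[339.13251793 173.9612682 ]
 [254.31174979 144.36657887]
 [258.58429566 244.39126916]]
```

View pics/c3.png

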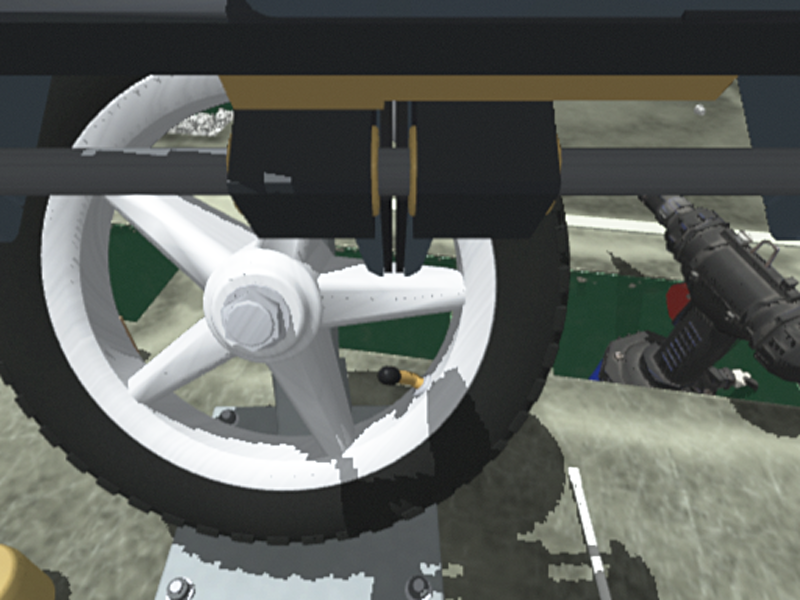

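The flipped wrist view shows the nut centre at (250,322), the cap front at (384,375) and the fingers at (395,270). The fit predicted nut and cap about 19 px further right, so I refit with these.

Run:
```python
from h import *
from scipy.optimize import least_squares
sc=np.array([[27,428],[185,540],[338,443],[155,232],[222,313]])/5+[232,115]
sd=np.array([[15,316],[62,460],[242,425],[100,196],[135,288]])/5+[255,130]
wr=(np.array([800,600])-[[250,322],[384,375]])*.64
def pts(p): return W(p,[[-100,90,10],[-100,-90,10],[60,-90,10],wp(0,0,58),wp(p[3],66,21)])
print(calibration("wrist")['intrinsics'][0,0])
for w in (0.3,1):
    def res(p): return np.r_[(proj("scene",pts(p))-sc).ravel(),(proj("side",pts(p))-sd).ravel(),w*(proj("wrist",pts(p)[3:])-wr).ravel()]
    b=least_squares(res,[608,67,.17,4.11]);p=b.x
    print(p,np.degrees(p[2:]),b.cost,b.fun.round(1))
```

```text
325.08017691803724
[6.09739455e+02 7.16197096e+01 1.72013838e-01 4.06432762e+00] [  9.85566691 232.86881944] 10.751597413674897 [-0.7 -1.2 -0.2 -1.   0.4 -0.5 -1.9 -1.2 -1.6 -0.8  0.4 -0.   0.7 -0.4
  1.3  0.1 -0.4  0.1 -0.3 -0.8 -2.1 -0.6 -1.2 -0.3]
[6.10334034e+02 7.48542912e+01 1.62889121e-01 4.07309433e+00] [  9.33285915 233.37111469] 16.54191955073017 [-1.  -1.9 -0.9 -1.6 -0.  -0.9 -2.4 -1.8 -2.  -1.4  0.6 -0.7  0.5 -1.1
  1.2 -0.3 -0.4 -0.5 -0.3 -1.4 -1.7 -0.7 -0.   0.1]
```

```bash
sed -i 's/^P=.*/P=[610,73,.167]/' h.py
python3 - <<'E'
from h import *
for f in (60,35,10): print(f,*delta(-55,65,f,np.radians(57)))
p0=tcp(-55,65,10,np.radians(57))
for th in range(-55,90,6): print(th,(tcp(th,65,10,np.radians(57))-p0).round(1))
E
```

```text
60 [ 0.0091  0.0058 -0.0065] [ 0.0001  0.0002 -0.0038]
35 [ 0.0314  0.0095 -0.0171] [ 0.0001  0.0002 -0.0038]
10 [ 0.0538  0.0133 -0.0277] [ 0.0001  0.0002 -0.0038]
-55 [0. 0. 0.]
-49 [1.5 4.5 4.9]
-43 [2.8 9.5 9.3]
-37 [ 3.8 15.  13.3]
-31 [ 4.4 20.8 16.7]
-25 [ 4.7 26.9 19.6]
-19 [ 4.8 33.3 21.9]
-13 [ 4.4 39.9 23.6]
-7 [ 3.8 46.6 24.7]
-1 [ 2.9 53.3 25.1]
5 [ 1.7 60.  24.9]
11 [ 0.2 66.6 24. ]
17 [-1.6 73.  22.5]
23 [-3.7 79.1 20.4]
29 [-5.9 85.  17.7]
35 [-8.4 90.4 14.5]
41 [-11.   95.4  10.7]
47 [-13.8  99.9   6.4]
53 [-16.7 103.8   1.7]
59 [-19.7 107.2  -3.4]
65 [-22.7 109.9  -8.9]
71 [-25.8 112.  -14.6]
77 [-28.8 113.4 -20.5]
83 [-31.8 114.1 -26.6]
89 [-34.7 114.  -32.8]
```

Insert into the gap and check the force.

```bash
python3 -m inch '[[[0.009,0.006,-0.0065],[0,0,0]],[[0.02,0.008,-0.012],[0,0,0]],[[0.031,0.0095,-0.017],[0,0,0]],[[0.042,0.011,-0.022],[0,0,0]],[[0.054,0.013,-0.028],[0,0,0]],[[0.054,0.013,-0.028],[0,0,0]]]'
python3 - <<'E'
from h import *
from workcell import *
import cv2
print(*delta(-55,65,10,np.radians(57)),cur()[2]['wrist_force'])
b=grab_frame("wrist")
cv2.imwrite("pics/c4.png",cv2.resize(b[::-1,::-1],(640,480),interpolation=cv2.INTER_CUBIC))
E
```

```text
time: 3.72
ee_pos: [524.3, 3.4, 382.4]
orientation: [0.283, -0.082, 0.955, 0.024]
wrist_force: [-0.0, -0.3, -0.6]
opening: 0.004
grasp_force: 0.0
[-0.0014  0.0009  0.0008] [-0.0001  0.0001 -0.0034] [-0.0300191  -0.29332666 -0.61104705]
```

View pics/c4.png

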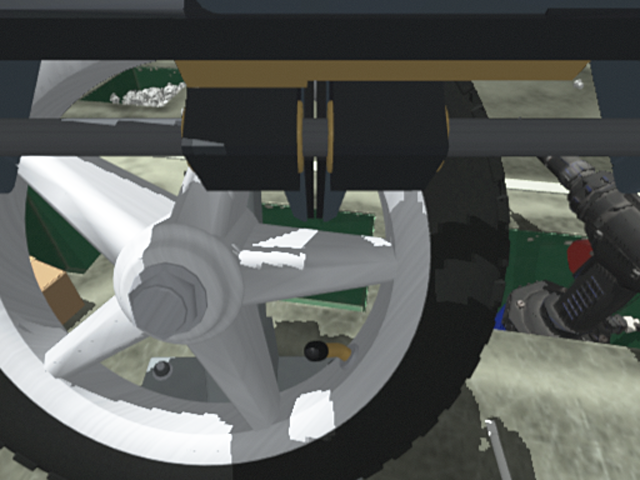

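The fingertips are inside the right gap, at (315,215), with no contact. I push along the arc in three parts.

```bash
python3 -m inch '[[[0.0015,0.0045,0.005],[0,0,0]],[[0.003,0.0095,0.0093],[0,0,0]],[[0.004,0.015,0.0133],[0,0,0]],[[0.0044,0.021,0.0167],[0,0,0]],[[0.0047,0.027,0.0196],[0,0,0]],[[0.0048,0.0333,0.022],[0,0,0]],[[0.0044,0.04,0.0236],[0,0,0]],[[0.0038,0.0466,0.0247],[0,0,0]]]'
python3 - <<'E'
from h import *
from workcell import *
import cv2
print(*delta(-7,65,10,np.radians(57)),cur()[2]['joint_pos'])
b=grab_frame("wrist");a=grab_frame("scene")[95:205,222:326]
o=np.zeros((384,800,3),np.uint8);o[:,:512]=b[::-1,::-1];o[:305,512:]=cv2.resize(a,(288,305),interpolation=cv2.INTER_CUBIC)
cv2.imwrite("pics/c5.png",o)
E
```

```text
time: 4.78
ee_pos: [527.3, 50.3, 407.7]
orientation: [0.283, -0.082, 0.955, 0.024]
wrist_force: [-1.0, -5.2, -1.1]
opening: 0.003
grasp_force: 2.3
[-0.0006  0.0007  0.0001] [ 0.0003  0.0007 -0.0033] [-0.05520311  0.26769066  1.80657438  0.24904843  0.51568895 -1.97871783]
```

View pics/c5.png

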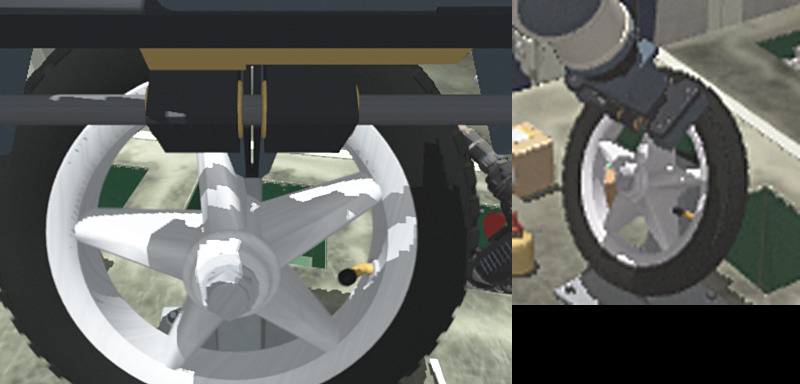

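The wheel turns with about 5 N of push. The valve is now to the right of the hub, at (347,277) against (230,265), so I continue.

```bash
python3 -m inch '[[[-0.0009,0.0067,0.0004],[0,0,0]],[[-0.002,0.0134,0.0002],[0,0,0]],[[-0.0036,0.02,-0.0007],[0,0,0]],[[-0.0054,0.0264,-0.0022],[0,0,0]],[[-0.0075,0.0325,-0.0043],[0,0,0]],[[-0.0097,0.0384,-0.007],[0,0,0]],[[-0.0122,0.0438,-0.0102],[0,0,0]],[[-0.0148,0.0488,-0.014],[0,0,0]]]'
python3 - <<'E'
from h import *
from workcell import *
import cv2
print(*delta(41,65,10,np.radians(57)),cur()[2]['joint_pos'])
p0=tcp(41,65,10,np.radians(57))
for th in range(46,104,6): print(th,(tcp(th,65,10,np.radians(57))-p0).round(1))
b=grab_frame("wrist");a=grab_frame("scene")[95:205,222:326]
o=np.zeros((384,800,3),np.uint8);o[:,:512]=b[::-1,::-1];o[:305,512:]=cv2.resize(a,(288,305),interpolation=cv2.INTER_CUBIC)
cv2.imwrite("pics/c6.png",o)
E
```

```text
time: 5.88
ee_pos: [512.9, 98.8, 394.1]
orientation: [0.284, -0.081, 0.955, 0.024]
wrist_force: [1.3, -5.0, 1.7]
opening: 0.009
grasp_force: 2.1
[-0.0011  0.0009 -0.0002] [ 0.      0.0027 -0.0029] [ 0.05681233  0.27702888  1.84226312  0.14123673  0.45047552 -1.79313801]
46 [-2.3  3.8 -3.5]
52 [-5.2  7.8 -8.2]
58 [ -8.2  11.3 -13.2]
64 [-11.2  14.1 -18.6]
70 [-14.3  16.3 -24.3]
76 [-17.3  17.8 -30.2]
82 [-20.3  18.6 -36.2]
88 [-23.2  18.7 -42.4]
94 [-26.   18.1 -48.6]
100 [-28.7  16.8 -54.7]
```

View pics/c6.png

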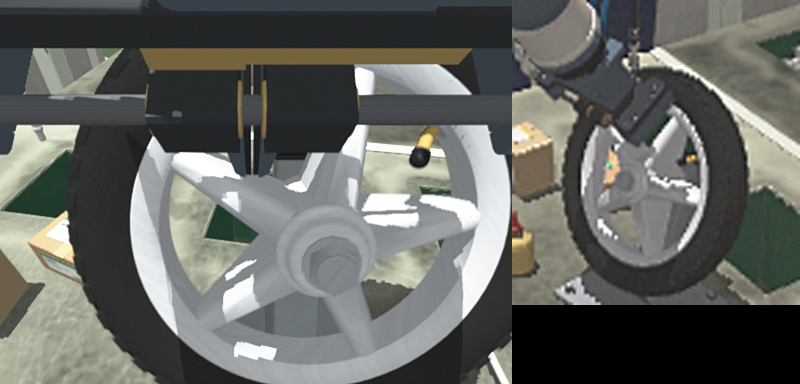

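The cap is at (418,158) with the hub at (330,255), so the valve is about 45° short of the top on the right. I push on to finger angle 76 and then measure.

```bash
python3 -m inch '[[[-0.003,0.005,-0.0045],[0,0,0]],[[-0.006,0.009,-0.0095],[0,0,0]],[[-0.009,0.012,-0.0145],[0,0,0]],[[-0.0115,0.0143,-0.019],[0,0,0]],[[-0.014,0.016,-0.0237],[0,0,0]],[[-0.0158,0.0171,-0.027],[0,0,0]],[[-0.0158,0.0171,-0.027],[0,0,0]]]'
python3 - <<'E'
from h import *
from workcell import *
import cv2
print(*delta(73,65,10,np.radians(57)),cur()[2]['joint_pos'])
p0=cur()[0]
for th in range(76,112,4): print(th,(tcp(th,65,10,np.radians(57))-p0).round(1))
b=grab_frame("wrist");a=grab_frame("scene")[95:205,222:326]
print(proj("wrist",W(P,[wp(np.radians(t),66,21) for t in(-30,-20,-10,0,10)]+[wp(0,0,58)])).dot(-np.eye(2))+[512,384])
o=np.zeros((384,800,3),np.uint8);o[:,:512]=b[::-1,::-1];o[:305,512:]=cv2.resize(a,(288,305),interpolation=cv2.INTER_CUBIC)
cv2.imwrite("pics/c7.png",o)
E
```

```text
time: 6.85
ee_pos: [496.4, 115.9, 366.2]
orientation: [0.283, -0.082, 0.955, 0.024]
wrist_force: [1.2, -0.6, 0.7]
opening: 0.006
grasp_force: 0.6
[-0.0003  0.0009  0.0004] [-0.     -0.0005 -0.0034] [ 0.09992958  0.30510785  1.90436038  0.10927919  0.35978712 -1.73217214]
76 [-1.8  1.6 -2.6]
80 [-3.8  2.2 -6.6]
84 [ -5.8   2.5 -10.7]
88 [ -7.8   2.5 -14.8]
92 [ -9.7   2.2 -18.9]
96 [-11.5   1.6 -23. ]
100 [-13.3   0.6 -27. ]
104 [-15.   -0.6 -31.1]
108 [-16.6  -2.2 -35. ]
[[443.46808113  77.18946127]
 [424.00537186  66.70040429]
 [402.29839362  60.17266118]
 [379.20026499  57.93330872]
 [355.65137679  60.09436327]
 [393.34988021 209.65868385]]
```

View pics/c7.png

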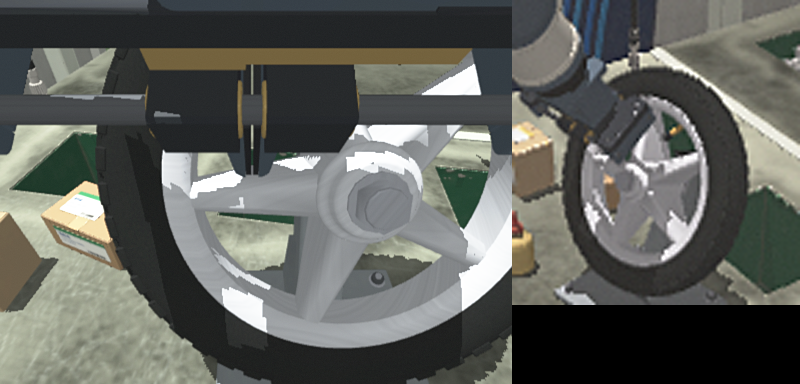

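The valve is hidden from the wrist camera but shows in the scene inset at (674,130). The wrist view shows spoke ends near (312,312) and (475,248). I'll compute the angle from these.

Run:
```python
from h import *
for t in(-40,-30,-25,-20,-15,-10,0):
    a=np.radians(t); r=lambda n,k,rad,f:proj(n,W(P,[wp(a+np.radians(k),rad,f)])).round(0)[0]
    s=r("scene",0,66,21);print(t,"cap in inset",(s-[222,95])*[288/104,305/110]+[512,0],"180,252,324 spoke ends in wrist",[(512,384)-r("wrist",k,90,13) for k in(108,180,252,324)])
print((512,384)-proj("wrist",W(P,[wp(0,0,58)])))
```

```text
-40 cap in inset [675.38461538 158.04545455] 180,252,324 spoke ends in wrist [array([213., 124.]), array([259., 289.]), array([424., 300.]), array([523., 146.])]
-30 cap in inset [669.84615385 149.72727273] 180,252,324 spoke ends in wrist [array([206., 151.]), array([279., 302.]), array([446., 287.]), array([520., 119.])]
-25 cap in inset [669.84615385 146.95454545] 180,252,324 spoke ends in wrist [array([204., 165.]), array([290., 307.]), array([457., 279.]), array([517., 105.])]
-20 cap in inset [667.07692308 141.40909091] 180,252,324 spoke ends in wrist [array([204., 178.]), array([301., 311.]), array([467., 271.]), array([512.,  92.])]
-15 cap in inset [664.30769231 138.63636364] 180,252,324 spoke ends in wrist [array([204., 192.]), array([312., 314.]), array([476., 262.]), array([506.,  79.])]
-10 cap in inset [661.53846154 135.86363636] 180,252,324 spoke ends in wrist [array([206., 204.]), array([324., 316.]), array([485., 252.]), array([498.,  67.])]
0 cap in inset [656.         133.09090909] 180,252,324 spoke ends in wrist [array([213., 229.]), array([348., 318.]), array([500., 230.]), array([479.,  46.])]
[[393.34988021 209.65868385]]
```

```bash
python3 -m inch '[[[-0.0018,0.0016,-0.003],[0,0,0]],[[-0.0036,0.0021,-0.0063],[0,0,0]],[[-0.0053,0.0024,-0.0097],[0,0,0]],[[-0.0053,0.0024,-0.0097],[0,0,0]],[[-0.003,0.0015,-0.005],[0,0,0]],[[-0.015,-0.0005,0.001],[0,0,0]],[[-0.035,-0.004,0.0104],[0,0,0]],[[-0.056,-0.007,0.0204],[0,0,0]]]'
python3 -m inch '[[[-0.02,0.05,0.01],[0,0,0]],[[-0.02,0.1,0.02],[0,0,0]],[[-0.02,0.15,0.02],[0,0,0]],[[-0.02,0.15,0.02],[0,0,0]]]'
python3 - <<'E'
from h import *
from workcell import *
import cv2
a=grab_frame("scene")[115:225,232:316]; b=grab_frame("side")[130:225,255:320]
a=cv2.resize(a,None,fx=5,fy=5,interpolation=cv2.INTER_CUBIC);b=cv2.resize(b,None,fx=5,fy=5,interpolation=cv2.INTER_CUBIC)
o=np.zeros((550,420+325,3),np.uint8);o[:,:420]=a;o[:475,420:]=b
cv2.imwrite("pics/c8.png",o); cv2.imwrite("pics/w8.png",grab_frame("wrist")[::-1,::-1])
for t in(-20,-10,-5,0,5,10):
    X=W(P,[wp(np.radians(t),66,21),wp(0,0,58)]+[wp(np.radians(t+k),90,13) for k in(36,108,180,252,324)])
    print(t,((proj("scene",X)-[232,115])*5).round().tolist(),((proj("side",X)-[255,130])*5+[420,0]).round()[:2].tolist())
print(cur()[2]['joint_pos'])
E
```

```text
time: 7.95
ee_pos: [439.2, 108.6, 387.4]
orientation: [0.283, -0.081, 0.955, 0.024]
wrist_force: [-0.1, -0.7, 0.4]
opening: 0.009
grasp_force: 0.0
time: 8.45
ee_pos: [419.6, 261.6, 407.6]
orientation: [0.284, -0.083, 0.955, 0.025]
wrist_force: [-0.9, -1.3, -0.5]
opening: 0.007
grasp_force: 0.0
-20 [[229.0, 157.0], [144.0, 225.0], [201.0, 100.0], [106.0, 173.0], [123.0, 315.0], [231.0, 339.0], [284.0, 202.0]] [[601.0, 161.0], [518.0, 195.0]]
-10 [[220.0, 147.0], [144.0, 225.0], [185.0, 99.0], [100.0, 193.0], [135.0, 329.0], [246.0, 327.0], [279.0, 180.0]] [[598.0, 150.0], [518.0, 195.0]]
-5 [[214.0, 143.0], [144.0, 225.0], [177.0, 101.0], [99.0, 204.0], [142.0, 335.0], [252.0, 320.0], [276.0, 170.0]] [[597.0, 145.0], [518.0, 195.0]]
0 [[209.0, 139.0], [144.0, 225.0], [169.0, 103.0], [97.0, 214.0], [149.0, 340.0], [258.0, 312.0], [272.0, 160.0]] [[595.0, 140.0], [518.0, 195.0]]
5 [[203.0, 137.0], [144.0, 225.0], [161.0, 106.0], [97.0, 225.0], [156.0, 344.0], [264.0, 303.0], [267.0, 150.0]] [[593.0, 136.0], [518.0, 195.0]]
10 [[197.0, 134.0], [144.0, 225.0], [153.0, 110.0], [97.0, 235.0], [164.0, 347.0], [269.0, 294.0], [262.0, 141.0]] [[590.0, 133.0], [518.0, 195.0]]
[ 0.48569999  0.22848271  1.86897516 -0.34911151  0.51778556 -0.99767085]
```

View pics/c8.png

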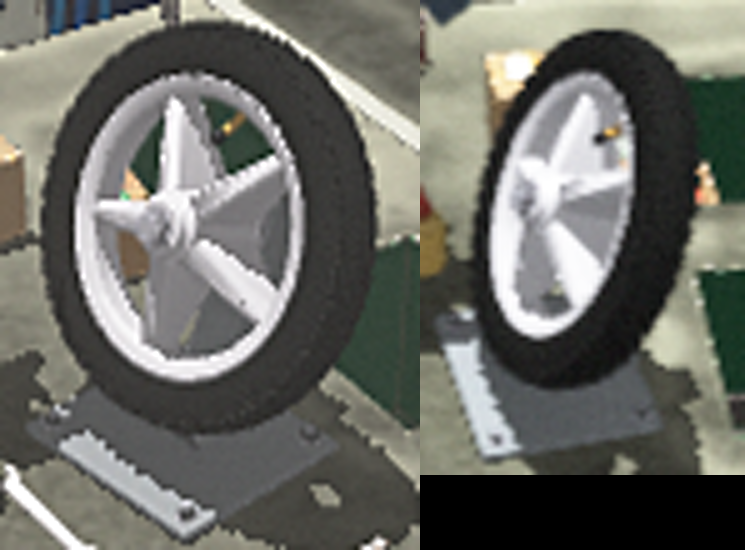

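The scene crop shows spoke ends at (175,100), (97,212), (150,345), (262,312) and (285,165), and the cap near (220,138). The angle is within a few degrees of zero. For an accurate check I'll find a wrist view where neither the valve nor the hub is hidden.

Run:
```python
from h import *
c=calibration("wrist");K,Rr,t=c['intrinsics'],c['R'],c['t']
X=W(P,[wp(0,66,21),wp(0,0,58)]+[wp(np.radians(k),90,13) for k in(36,108,180,252,324)])
e=cur()[0];print(e,"cam",-Rr.T@t)
for d in([0,0,0],[0,0,80],[0,0,120],[-50,-50,80],[-50,-60,120],[-30,-150,120],[-30,-40,140]):
    q=((X-d)@Rr.T+t)@K.T;print(d,((512,384)-q[:,:2]/q[:,2:]).round().tolist())
```

```text
[420.04134283 258.13644836 406.97220916] cam [369.81071072 249.96682537 349.49398737]
[0, 0, 0] [[564.0, 93.0], [588.0, 200.0], [481.0, 83.0], [415.0, 216.0], [505.0, 285.0], [630.0, 217.0], [631.0, 83.0]]
[0, 0, 80] [[504.0, 183.0], [520.0, 274.0], [439.0, 173.0], [387.0, 275.0], [464.0, 330.0], [566.0, 276.0], [560.0, 173.0]]
[0, 0, 120] [[482.0, 216.0], [495.0, 300.0], [423.0, 206.0], [377.0, 297.0], [448.0, 347.0], [541.0, 298.0], [534.0, 206.0]]
[-50, -50, 80] [[429.0, 146.0], [439.0, 222.0], [373.0, 138.0], [334.0, 230.0], [404.0, 281.0], [490.0, 231.0], [479.0, 138.0]]
[-50, -60, 120] [[406.0, 176.0], [413.0, 248.0], [355.0, 169.0], [319.0, 252.0], [386.0, 298.0], [465.0, 253.0], [452.0, 169.0]]
[-30, -150, 120] [[321.0, 179.0], [324.0, 251.0], [271.0, 171.0], [241.0, 255.0], [312.0, 302.0], [388.0, 256.0], [369.0, 171.0]]
[-30, -40, 140] [[423.0, 205.0], [431.0, 278.0], [371.0, 196.0], [334.0, 279.0], [400.0, 324.0], [481.0, 279.0], [469.0, 197.0]]
```

```bash
python3 -m inch '[[[-0.01,-0.01,0.05],[0,0,0]],[[-0.02,-0.02,0.1],[0,0,0]],[[-0.03,-0.04,0.14],[0,0,0]],[[-0.03,-0.04,0.14],[0,0,0]],[[-0.03,-0.04,0.14],[0,0,0]]]'
python3 - <<'E'
from h import *
from workcell import *
import cv2
print(cur()[2]['joint_pos'])
b=grab_frame("wrist")[::-1,::-1][140:365,300:512]
cv2.imwrite("pics/c9.png",cv2.resize(b,None,fx=2.6,fy=2.6,interpolation=cv2.INTER_CUBIC))
for t in (-10,-5,0,5):
    X=W(P,[wp(np.radians(t),66,21),wp(0,0,58)]+[wp(np.radians(t+k),90,13) for k in(36,108,180,252,324)])
    print(t,((([511,383]-proj("wrist",X))-[300,140])*2.6).round().tolist())
E
```

```text
time: 9.22
ee_pos: [390.5, 217.7, 546.4]
orientation: [0.283, -0.081, 0.955, 0.024]
wrist_force: [0.4, 0.0, -0.8]
opening: 0.006
grasp_force: 0.0
[ 0.42541831 -0.0057892   1.7187588  -0.18145263  0.87616995 -1.23700593]
-10 [[345.0, 166.0], [339.0, 355.0], [217.0, 123.0], [80.0, 326.0], [225.0, 472.0], [448.0, 386.0], [462.0, 166.0]]
-5 [[331.0, 165.0], [339.0, 355.0], [199.0, 132.0], [82.0, 342.0], [242.0, 474.0], [458.0, 372.0], [451.0, 154.0]]
0 [[317.0, 164.0], [339.0, 355.0], [182.0, 142.0], [85.0, 357.0], [258.0, 475.0], [468.0, 358.0], [438.0, 143.0]]
5 [[303.0, 164.0], [339.0, 355.0], [166.0, 153.0], [90.0, 371.0], [275.0, 474.0], [476.0, 343.0], [424.0, 132.0]]
```

View pics/c9.png

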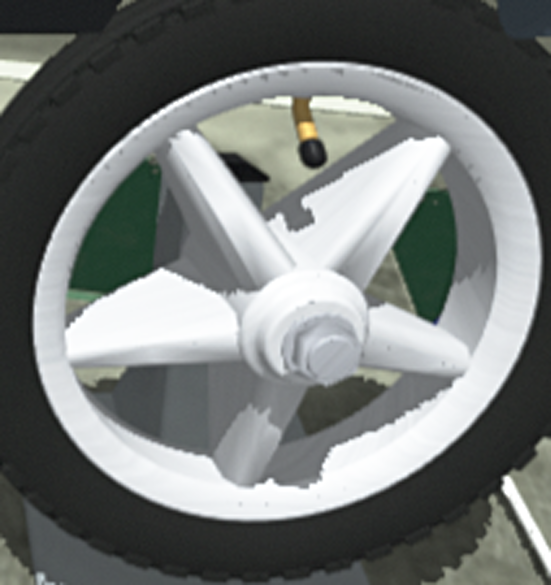

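The view shows the nut at (332,357), the cap end at (315,158), and spoke ends at (180,140), (443,145), (465,368), (240,482) and (72,357). I'll fit the angle.

Run:
```python
from h import *
from scipy.optimize import least_squares
wr=[511,383]-(np.array([[315,159],[332,357],[180,140],[72,357],[240,480],[465,366],[443,145]])/2.6+[300,140])
sc=np.array([[220,138],[155,231],[175,102],[97,212],[150,343],[262,314],[285,165]])/5+[232,115]
for use in("w","s","ws"):
    def res(p):
        X=W(p,[wp(p[3],66,21),wp(0,0,58)]+[wp(p[3]+np.radians(k),92,13) for k in(36,108,180,252,324)])
        r=[(p[:3]-P)/[4,4,.02]]
        if "w" in use:r.append((proj("wrist",X)-wr+p[4:6]).ravel())
        if "s" in use:r.append((proj("scene",X)-sc+p[6:8]).ravel())
        return np.concatenate(r+[p[4:]/2])
    b=least_squares(res,P+[0]*5);print(use,b.x.round(2),np.degrees(b.x[3]),b.cost,b.fun.round(1))
```

```text
w [ 6.0816e+02  7.4750e+01  1.7000e-01 -3.0000e-02  1.1900e+00  4.3000e-01
  0.0000e+00  0.0000e+00] -1.8255437608188019 8.549249010774696 [-0.5  0.4 -0.1 -0.3 -2.5 -0.1 -0.2  0.3  1.8 -0.2  1.1 -1.9 -0.2  0.9
 -0.3  1.   0.2  0.6  0.2  0.   0. ]
s [ 6.1093e+02  7.2160e+01  1.8000e-01 -3.0000e-02 -0.0000e+00  0.0000e+00
  8.2000e-01  2.7000e-01] -1.9510433590720933 2.8087220285750507 [ 0.2 -0.2  0.5 -0.6  0.8 -0.9 -0.9  0.3 -0.2  0.8 -0.1  0.3 -0.2  0.5
  0.9 -0.6 -0.4 -0.   0.   0.4  0.1]
ws [ 6.0855e+02  7.4380e+01  1.7000e-01 -3.0000e-02  1.4900e+00  2.1000e-01
  1.7200e+00  3.6000e-01] -1.884033457804483 11.935442394293345 [-0.4  0.3  0.  -0.4 -2.5 -0.2 -0.2  0.3  1.7 -0.3  1.  -1.9 -0.1  1.1
 -0.2  1.1  0.2 -0.7  0.8 -1.  -1.   0.5 -0.2  0.9 -0.1  0.2 -0.2  0.3
  0.9 -0.7 -0.3  0.7  0.1  0.9  0.2]
```

Both cameras independently put the valve about 1.9° from the top. That is within what a further nudge could improve. The wheel is still and the arm is clear, so I hand in.

```bash
python3 -c "
from workcell import arm
print(arm.sign_off())"
```

```text
the job is handed in; nothing more can be done
None
```

The job is handed in: pushed round by its spokes only (about 5 N), the wheel stands with its valve at the top, about 2° short by both camera fits; the arm is clear, though early on joints 4 and 5 read up to 0.005 rad past their listed limits.

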